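Tap three mould pins home in order

TASK

Set the locating pins of the mould plate: with a closed fingertip, tap each pin lightly straight down until its head sits home on its collar - first the pin with the wide round head, then the one with the square head, and last the one with the slim round head. Do not start on a pin before the one ahead of it is home. Pick nothing up, do not press hard once a pin is home, and leave the wax block and everything else on the bench where it lies.

Things in the scene. Friction and masses are not known exactly. Their poses are not given: they have to be found in the camera images.
- mould_plate: bare aluminium mould base plate, 170 (x) x 180 (y) x 20 mm, bolted to the bench at a varying place and yaw; origin: centre of its underside, on the bench. It carries three pins at the corners of a triangle (two near its robot-side edge, one near its far edge; 120 mm or more between pin centres); which pin is in which place varies. The violet wax block lies in the middle
- wide_pin (a joint): how far the wide-headed pin has been pushed down into its collar, in m: 0 = fully up, 0.014 = fully home, head resting on the collar; starts between 0 and 0.003. It slides straight down, resists with about 3 N of friction all the way, stays where it is left, has no spring, stops firmly when home, and cannot be pulled out
- wide_pin_top (a point): centre of the top face of the wide-headed pin: plain steel pin with a flat round head 32 mm across and 12 mm thick, the widest of the three, on a 9 mm shank. The top face is 66 mm above the bench fully up and 52 mm when home; the point moves with the pin
- wide_collar: fixed dark steel guide collar of the wide-headed pin, 38 mm across at its foot, 28 mm above, 20 mm tall, standing on the plate; origin: centre of its underside, on the pin's axis, 20 mm above the bench
- square_pin (a joint): how far the square-headed pin has been pushed down into its collar, in m: 0 = fully up, 0.014 = fully home, head resting on the collar; starts between 0 and 0.003. It slides straight down, resists with about 3 N of friction all the way, stays where it is left, has no spring, stops firmly when home, and cannot be pulled out
- square_pin_top (a point): centre of the top face of the square-headed pin: plain steel pin with a flat square head 24 x 24 mm and 12 mm thick, sides along the plate's x and y, on a 9 mm shank. The top face is 66 mm above the bench fully up and 52 mm when home; the point moves with the pin
- square_collar: fixed dark steel guide collar of the square-headed pin, 38 mm across at its foot, 28 mm above, 20 mm tall, standing on the plate; origin: centre of its underside, on the pin's axis, 20 mm above the bench
- slim_pin (a joint): how far the slim-headed pin has been pushed down into its collar, in m: 0 = fully up, 0.014 = fully home, head resting on the collar; starts between 0 and 0.003. It slides straight down, resists with about 3 N of friction all the way, stays where it is left, has no spring, stops firmly when home, and cannot be pulled out
- slim_pin_top (a point): centre of the top face of the slim-headed pin: plain steel pin with a flat round head only 16 mm across and 12 mm thick, the smallest of the three, on a 9 mm shank. The top face is 66 mm above the bench fully up and 52 mm when home; the point moves with the pin
- slim_collar: fixed dark steel guide collar of the slim-headed pin, 38 mm across at its foot, 28 mm above, 20 mm tall, standing on the plate; origin: centre of its underside, on the pin's axis, 20 mm above the bench
- wax_block: loose violet wax block of X shape, 66 x 78 x 24 mm, 75 g, lying on the plate between the pins, its top 44 mm above the bench (8 mm lower than the pins when home); origin: centre of its underside; stays where it lies
- wax_pot: fixed round wax pot, about 160 mm across and 130 mm tall, always in the same place to the robot's right of the plate; origin: centre of its underside. Its lid (about 140 mm across) stands open on the far side, nearest the plate, its edge reaching about 0.25 m above the bench: travel above it or go round its near side, keep the hand clear of it
- small_fitting: bystander, loose on the bench: smaller tangle of violet wax fittings, 37 x 54 x 20 mm; origin: centre of its underside
- wax_rod: bystander, loose on the bench: orange-brown wax rod, 12 x 103 x 11 mm; origin: centre of its underside
- wax_fitting: bystander, loose on the bench: tangle of small violet wax fittings, 48 x 60 x 23 mm; origin: centre of its underside

How it is judged (in metres and radians):
On the way, in this order (a step that is already met when the one before it is completed fails the run):
1. the wide-headed pin is tapped home (value of joint wide_pin above 0.0115 m), for 0.1 s.
2. the square-headed pin is tapped home (value of joint square_pin above 0.0115 m), for 0.1 s.
3. the slim-headed pin is tapped home (value of joint slim_pin above 0.0115 m), for 0.1 s.
At the end, for the whole second after the job is handed in: all three pins are pushed down to within 2.5 mm of home (joint above 0.0115 m) and the wax block lies still within 15 mm of where it was (value of joint each of wide_pin, square_pin, slim_pin above 0.0115 m and distance of wax_block from where it was at the start of the episode below 0.015 m and linear speed of wax_block below 0.02 m/s); the robot touches nothing.
It fails at once if the square-headed pin is pushed more than 6 mm down before the wide one is home (value of joint square_pin above 0.006 m and value of joint wide_pin below 0.0115 m).
It fails at once if the slim-headed pin is pushed more than 6 mm down before the wide and square ones are home (value of joint slim_pin above 0.006 m and value of joint any of square_pin, wide_pin below 0.0115 m).
It fails at once if a pin or its collar is pressed with more than 30 N (contact force between any of wide_collar, square_collar, slim_collar and anything else above 30 N).
It fails at once if the wax block is lifted off the plate or pushed more than 15 mm (height (world z) of wax_block above 0.03 m or distance of wax_block from where it was at the start of the episode above 0.015 m).
It fails at once if a bystander is moved by more than 20 mm (distance of any of small_fitting, wax_rod, wax_fitting from where it was at the start of the episode above 0.02 m).
It also fails if it takes over 45 s, if anything falls off the work surface, if the arm or the gripper's body presses on something with over 40 N, if the wrist force passes 120 N, or if a joint passes its speed limit or range.

ROBOT

A 6-joint arm with a two-finger parallel gripper is mounted at the origin on the work surface; the furniture and walls round the work are solid. World frame = base frame: x ahead of the robot, y to its left, z up, the work surface at z = 0. Lengths are in mm, angles in rad, forces in N, time in s.
With the tool pointing down it reaches from about 275 to 825 mm from the base axis. Payload 4.9 kg.
Tool frame: the origin (TCP) lies at the very end of the fingers, on their centre line; the grasp point (between the pads) lies 19 mm behind it; z points along the fingers, y is the direction in which the jaws open and shut (so a half turn about z gives the same grasp; the last joint's range is limited). The gripper opens to 85 mm and grips with 20 to 120 N. Pads are 22 mm wide; open, the fingers measure 114 mm over their backs; the gripper's body (76 mm by 85 mm) begins 54 mm behind the grasp point. The pads swing forward as they close: fully open they stand 13 mm farther back than shut.
Start: joints at [-1.435, 0.326, -0.193, 1.052, 0, 1.437], TCP at [146.608, -530.118, 231.281] pointing down, gripper open.
Joint ranges: [-2.65, 2.65], [-0.97, 1.79], [-1.3, 1.35], [-1.93, 2.1], [-1.47, 1.37], [-3.14, 3.14]. Speed limits (rad/s): [2.57, 2.57, 3.14, 3.14, 3.14, 3.14].

INTERFACE

Orientations are given as [roll, pitch, yaw] about the fixed x, y, z axes, in that order (R = Rz(yaw) Ry(pitch) Rx(roll)).
In Python, from bench import bot, solve_ik, imaging gives the robot as it stands. Calls block until the motion is done:
- bot.move_ptp(position, orientation): joint-space move of the TCP to a pose.
- bot.movel(position, rot=None, max_speed=150, threshold=None): straight line of the TCP; rot=None keeps the orientation; max_speed is the mean speed in mm/s. With threshold (N) it stops when the force on the tool has changed by that much, and returns True; else False.
- bot.move_j(angles): joint-space move.
- bot.grip(opening, effort=None): opening from 0.0 (shut) to 1.0 (fully open); effort is the grip in N (None keeps the last); returns when the fingers have stopped.
- bot.dwell(seconds).
- solve_ik(position, orientation): joint angles nearest the present ones, or None.
- bot.get_state(): the state.
- imaging.capture(name): name is "scene" or "top" or "wrist"; returns the picture (480x640x3 uint8, blue, green, red); there is no depth.
- imaging.camera_model(name): a dict with "K" (3x3 intrinsics, pixels), "position" and "rotation" of the camera in the world. Camera axes: x right, y up, looking along -z (the intrinsics and any distortion apply to the point x, -y, -z); pixel columns grow to the right and rows downward; lengths in mm; the calibration is good to about 2 mm. A picture is of the moment at which its call begins: read the wrist's pose just before it. camera_model takes no time and is no camera call; for the wrist camera it gives the pose at the moment of the call.
A pose or a line that the arm cannot do raises bot.IKError and nothing moves.
- bot.sign_off(): hands the job in, once; it reports no verdict.
The state is a dict: "t": time; "qpos": joint angles; "joint_velocities": joint speeds; "effort": joint torques, N m; "tcp_pos": TCP position; "orientation": TCP orientation; "contact_force": force on the tool from outside, world axes, zero at the start; "wrist_torque": the same for the moment, N m; "opening": opening from 0.0 (shut) to 1.0 (fully open).
Only numpy, scipy, OpenCV 4.12 (cv2) and the standard library are available. Lean on these libraries where they do the work, as an engineer would, in place of code of your own. Each camera call takes 0.05 s, during which the arm holds its last target.

## Working session

There is one attempt and no reset: what is moved stays moved. The work goes in short steps, each a Python script; the robot and the scene stay as the last script left them, time stands still between calls to the robot, and variables do not carry over. Pictures are saved under pics/ and viewed, and the job is handed in when it is done.

```bash
ls; mkdir -p pics; python3 - <<'E'
from bench import bot, solve_ik, imaging
import cv2
for n in ["scene","top","wrist"]:
    m=imaging.camera_model(n); print(n,m)
    cv2.imwrite(f"pics/{n}0.png",imaging.capture(n))
print(bot.get_state())
E
```

```text
pics
scene {'K': array([[591.68810161,   0.        , 326.24041098],
       [  0.        , 591.68810161, 242.41754009],
       [  0.        ,   0.        ,   1.        ]]), 'position': array([ 336.74913375, -556.74795401, 1043.53336216]), 'rotation': array([ 0.59845916, -0.00890233, -0.14620513])}
top {'K': array([[542.54351053,   0.        , 331.6582826 ],
       [  0.        , 542.54351053, 236.71623509],
       [  0.        ,   0.        ,   1.        ]]), 'position': array([326.74220357,  97.41656883, 925.23987798]), 'rotation': array([ 0.12559113,  0.03940822, -1.58231981])}
wrist {'K': array([[356.12994993,   0.        , 321.21023915],
       [  0.        , 356.12994993, 239.11005693],
       [  0.        ,   0.        ,   1.        ]]), 'position': array([ 223.47688395, -508.50608698,  372.87391853]), 'rotation': array([-3.12842896e-01,  9.36646483e-05, -1.30119594e+00])}
{'t': 0.15, 'qpos': array([-1.43522250e+00,  3.26792615e-01, -1.93331900e-01,  1.05198019e+00,
        9.46847188e-06,  1.43661229e+00]), 'joint_velocities': array([-9.01304284e-04, -2.63311707e-03,  3.19694303e-03, -3.06235734e-05,
       -3.03807455e-04, -2.42248904e-04]), 'effort': array([ 6.09705257e-04, -4.43704319e+01,  2.62664688e+01,  1.04501779e-02,
       -2.13958624e-04,  8.92500964e-06]), 'tcp_pos': array([ 146.53862708, -529.68103924,  230.67982615]), 'orientation': array([-3.14029730e+00, -1.84420482e-04,  2.69757738e-01]), 'contact_force': array([ 0.01292032, -0.0192947 , -0.52344441]), 'wrist_torque': array([ 0.00227764, -0.05289007,  0.06385149]), 'opening': 0.9986498596803433}
```

View pics/scene0.png

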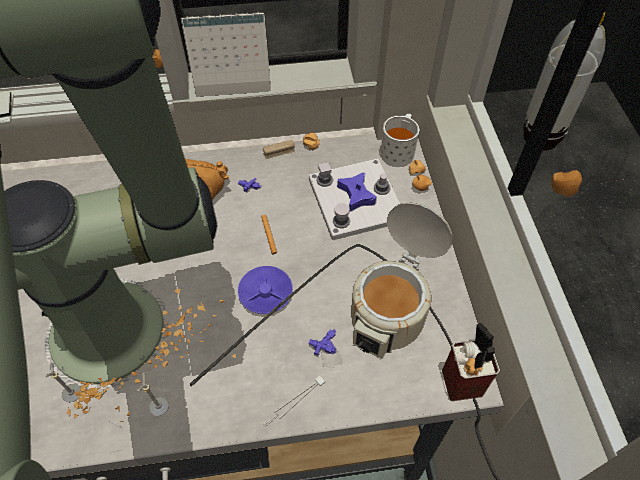

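View pics/top0.png

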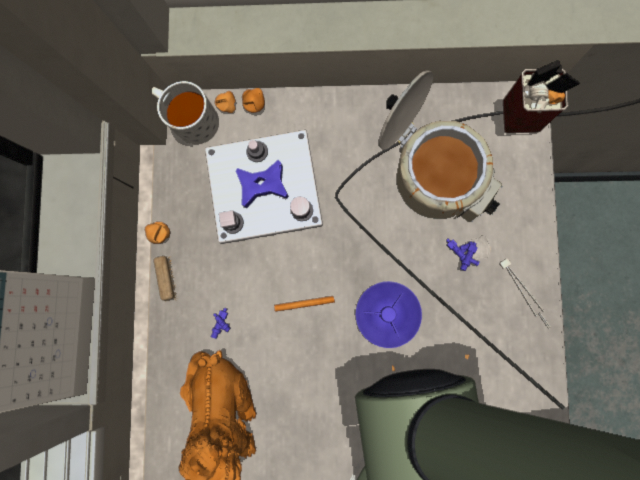

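The top picture shows the plate at roughly (265,187). There is a round pin at (301,206), a square one at (229,218) and a slim one at (254,147). I'll zoom in and compute positions.

```bash
cat > h.py <<'E'
import numpy as np, cv2
from scipy.spatial.transform import Rotation as R
from bench import bot, solve_ik, imaging
def ray(m,u,v):
    K=m['K']; d=np.array([(u-K[0,2])/K[0,0],-(v-K[1,2])/K[1,1],-1.])
    return R.from_euler('xyz',m['rotation']).apply(d)
def onz(m,u,v,z):
    d=ray(m,u,v); p=np.array(m['position']); return p+d*(z-p[2])/d[2]
def proj(m,P):
    c=R.from_euler('xyz',m['rotation']).inv().apply(np.array(P,float)-m['position']); K=m['K']
    return K[0,0]*c[...,0]/-c[...,2]+K[0,2], K[1,1]*-c[...,1]/-c[...,2]+K[1,2]
E
python3 - <<'E'
from h import *
a=cv2.imread('pics/top0.png')[120:250,195:335]; cv2.imwrite('pics/topz.png',cv2.resize(a,None,fx=4.2,fy=4.2,interpolation=cv2.INTER_CUBIC))
a=cv2.imread('pics/scene0.png')[150:245,300:410]; cv2.imwrite('pics/scenez.png',cv2.resize(a,None,fx=6,fy=6,interpolation=cv2.INTER_CUBIC))
t=imaging.camera_model('top'); s=imaging.camera_model('scene')
print('wide',onz(t,301,206,64),onz(s,341,211,64)); print('sq',onz(t,228,217,64),onz(s,323,168,64)); print('slim',onz(t,253,146,64),onz(s,382,180,64))
E
```

```text
wide [486.80718839 179.13085774  64.        ] [484.60320502 176.75386935  64.        ]
sq [470.93299019 297.88675648  64.        ] [464.41247979 299.09305272  64.        ]
slim [588.53035986 257.89887265  64.        ] [585.82453556 247.51984614  64.        ]
```

View pics/topz.png

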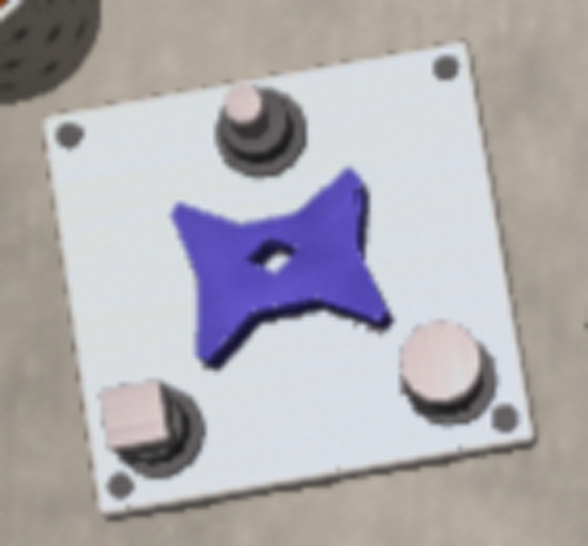

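View pics/scenez.png

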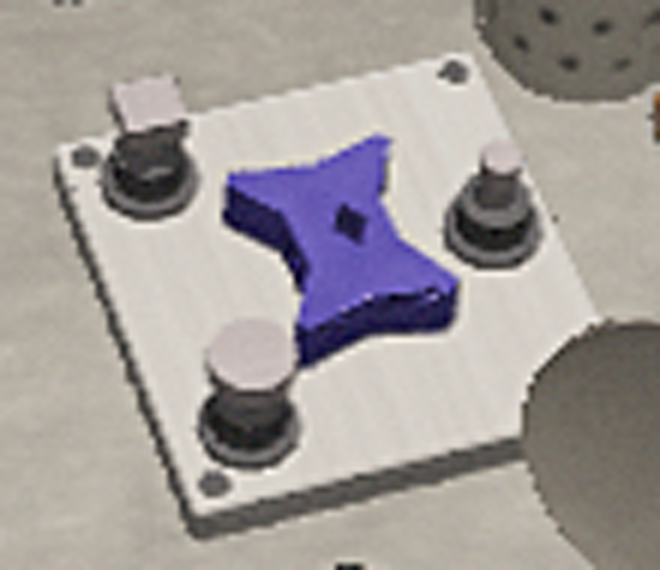

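```bash
python3 - <<'E'
from h import *
t=imaging.camera_model('top'); s=imaging.camera_model('scene')
def tri(a,b):
    A=[];B=[]
    M=np.zeros((3,3));v=np.zeros(3)
    for m,p in((t,a),(s,b)):
        d=ray(m,*p);d/=np.linalg.norm(d);Q=np.eye(3)-np.outer(d,d);M+=Q;v+=Q@m['position']
    return np.linalg.solve(M,v)
T=dict(w=(299.8,205.9),q=(226.9,217.9),s=(252.6,144.4));S=dict(w=(342,208.8),q=(324.6,166.8),s=(383.7,176.2))
for k in T: print(k,tri(T[k],S[k]).round(1),onz(t,*T[k],64.5).round(1),onz(s,*S[k],64.5).round(1))
# collar foot centres from top (z=20)
for k,p in dict(w=(446,378),q=(160,430),s=(261,133)).items(): 
    pass
for n,u,v in(('mugrim',185,108),('lid',405,110),('lid',430,75),('pot',447,168)): print(n,onz(t,u,v,100).round())
for p in ([300,-400,400],[487,179,260]):
  print(solve_ik(p,[3.1416,0,0]))
E
```

```text
w [487.  180.9  65.5] [486.9 181.   64.5] [487.5 181.8  64.5]
q [468.3 298.7  67.9] [469.4 299.5  64.5] [468.3 301.6  64.5]
s [591.9 258.9  62.3] [591.1 258.5  64.5] [591.5 257.2  64.5]
mugrim [643. 361. 100.]
lid [630.  11. 100.]
lid [687. -30. 100.]
pot [536. -51. 100.]
[-1.07503420e+00  1.76997418e-01  3.52113015e-02  1.42901667e+00
  3.49470322e-06  2.06655845e+00]
[ 2.09893657e-01  2.50368587e-01 -2.22418693e-01  1.09800752e+00
  7.18517911e-06 -2.93169900e+00]
```

The two cameras agree to about 2 mm. I'll lift, shut the gripper, cross above the lid and check over the wide pin.

```bash
python3 - <<'E'
from h import *
bot.movel([146.6,-530,370],max_speed=200)
bot.grip(0.0,20)
o=[np.pi,0,1.2]
q=solve_ik([487,181,370],o);print(q)
bot.move_ptp([487,181,370],o)
bot.movel([487,181,110],max_speed=200)
st=bot.get_state();m=imaging.camera_model('wrist');im=imaging.capture('wrist');print(st['t'],st['tcp_pos'],st['opening'],st['contact_force'],m['position'])
print(proj(m,[[487,181,65],[469,300,65],[591,258,65],st['tcp_pos']]))
cv2.imwrite('pics/w1.png',im);cv2.imwrite('pics/s1.png',imaging.capture('scene'))
E
```

```text
[0.21370232 0.21622202 0.00995584 1.36453014 0.         2.15529497]
5.9833 [487.76157548 181.11756306 110.88765755] 0.00014930140299825476 [ 0.71244035 -0.3741377   0.75384079] [517.00463455 254.86170743 253.22684647]
(array([318.47472775, 193.41740951, 462.45493887, 319.42036314]), array([270.32479945,  69.9100413 ,  58.27340839, 309.5496379 ]))
```

View pics/w1.png

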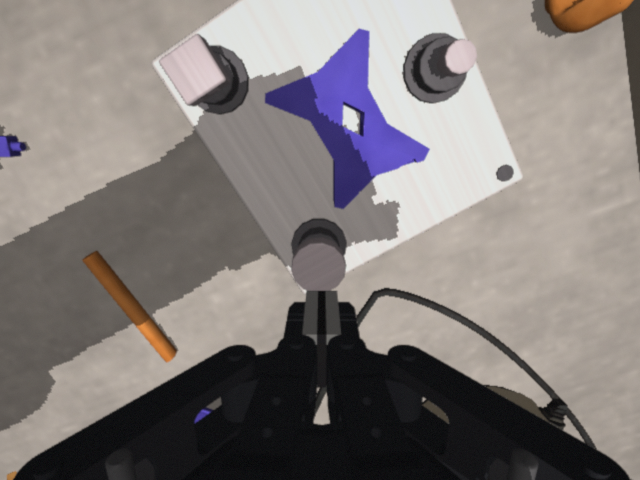

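View pics/s1.png

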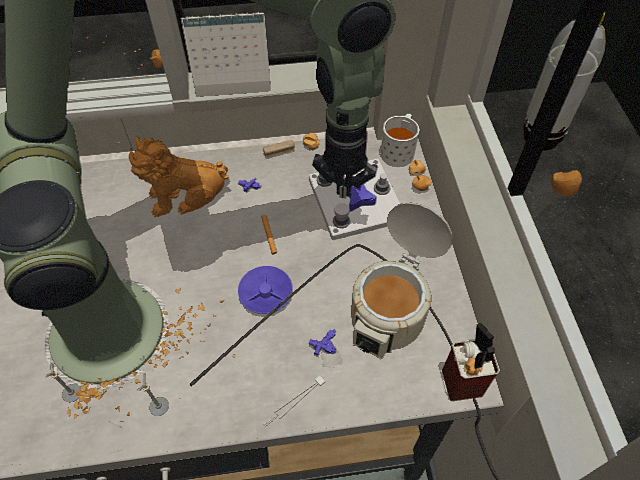

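The wrist view puts the wide head at (319,~265), within about 2 mm of prediction. The square at (193,70) and the slim at (460,57) match. The closed tip measures in line with the wide pin, so I'll tap slowly with a force stop.

```bash
cat >> h.py <<'E'
def tap(x,y):
    bot.movel([x,y,72],max_speed=80)
    f0=bot.get_state()['contact_force'][2]
    r=bot.movel([x,y,50.5],max_speed=10,threshold=9)
    s=bot.get_state();print('stop',r,s['t'],s['tcp_pos'].round(2),'F0',round(f0,2),s['contact_force'].round(2))
    return r
E
python3 - <<'E'
from h import *
tap(488,182.5)
bot.dwell(0.1);s=bot.get_state();print(s['tcp_pos'],s['contact_force'])
cv2.imwrite('pics/w2.png',imaging.capture('wrist'))
E
```

```text
stop True 8.5167 [488.01 182.51  52.03] F0 -0.68 [-0.1  -0.28  4.66]
[488.03076824 182.48895186  52.02883713] [-0.39064202  0.03049346  5.26484455]
```

View pics/w2.png

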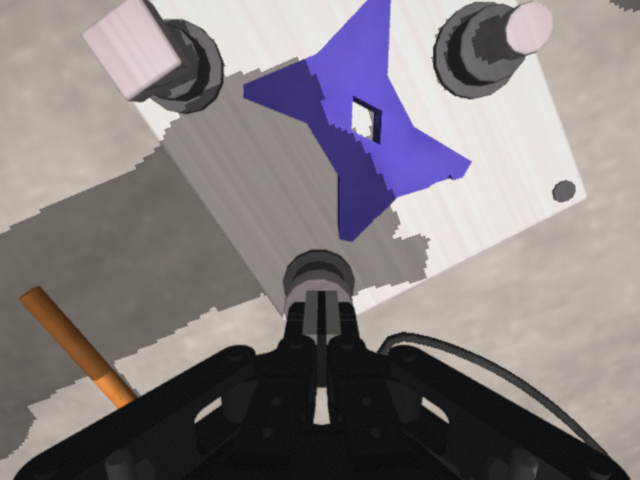

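The stop came at 52.0 mm, so the wide pin is home. In the picture the fingertip rests on the head at (320,300). Next is the square pin.

```bash
python3 - <<'E'
from h import *
bot.movel([488,182.5,110],max_speed=120)
bot.movel([469,300,110],max_speed=150)
m=imaging.camera_model('wrist');print(proj(m,[[591,258,65]]))
cv2.imwrite('pics/w3.png',imaging.capture('wrist'));cv2.imwrite('pics/s3.png',cv2.resize(imaging.capture('scene')[130:250,280:440],None,fx=5,fy=5))
E
```

```text
(array([548.65567208]), array([260.86253451]))
```

View pics/w3.png

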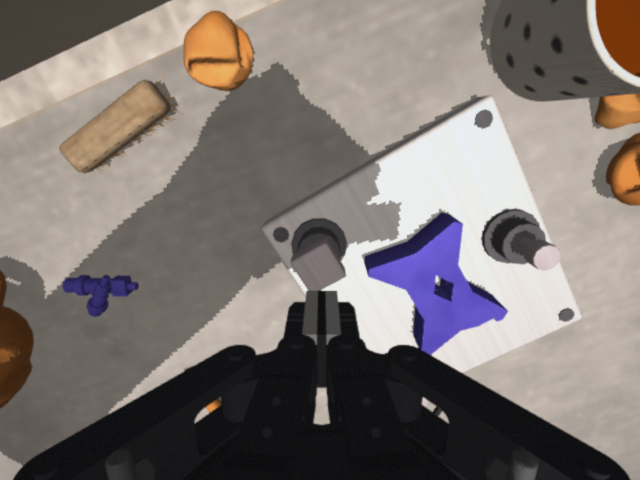

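View pics/s3.png

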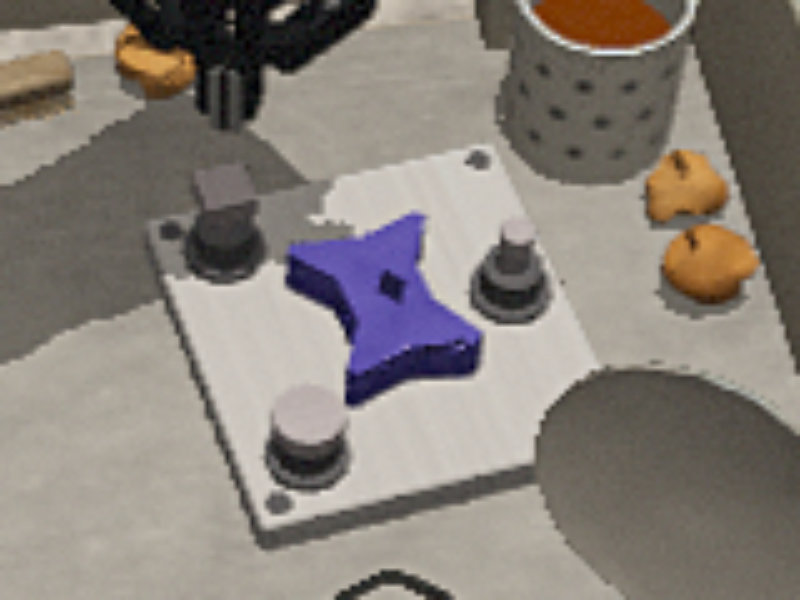

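The scene picture shows the wide head down on its collar. The square head is at (318,263), just ahead of the tip, and the slim head at (546,257), about 2 mm off prediction.

```bash
python3 - <<'E'
from h import *
x,y=469.5,301.5
if tap(x,y) and bot.get_state()['tcp_pos'][2]<53.5:
    bot.movel([x,y,110],max_speed=120)
    bot.movel([591.5,259,110],max_speed=150)
    cv2.imwrite('pics/w4.png',imaging.capture('wrist'));cv2.imwrite('pics/s4.png',cv2.resize(imaging.capture('scene')[130:250,280:440],None,fx=5,fy=5))
E
```

```text
stop True 12.775 [469.55 301.52  52.06] F0 0.05 [ 0.24 -0.31  3.8 ]
```

View pics/w4.png

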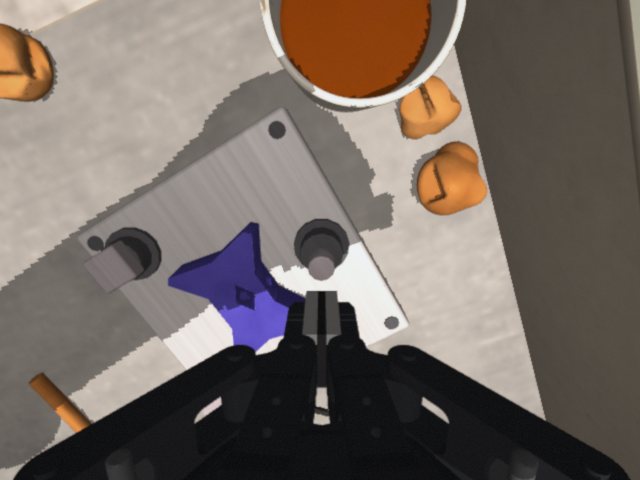

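View pics/s4.png

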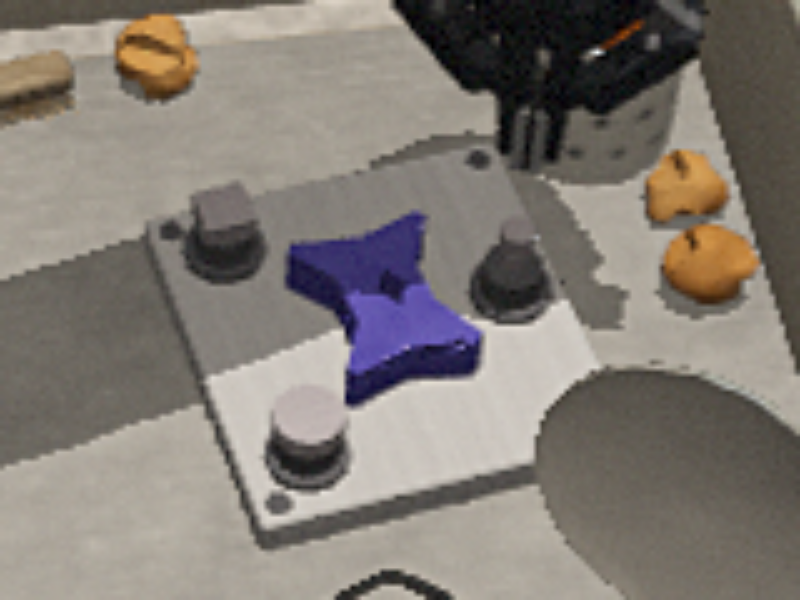

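The square pin is home: the stop came at 52.06 mm and the head sits on its collar in the scene view. The slim head is at (321,265), right under the tip line. Before descending I'll check the mug clearance.

```bash
python3 - <<'E'
from h import *
t=imaging.camera_model('top'); s=imaging.camera_model('scene')
M=np.zeros((3,3));v=np.zeros(3)
for m,p in((t,(186,105)),(s,(401,134))):
    d=ray(m,*p);d/=np.linalg.norm(d);Q=np.eye(3)-np.outer(d,d);M+=Q;v+=Q@m['position']
print(np.linalg.solve(M,v))
E
```

```text
[654.99791692 366.99878515  75.14305427]
```

The mug rim is about 75–95 mm high, below the gripper body at 125 mm, so it's clear.

```bash
python3 - <<'E'
from h import *
x,y=592,260.5
if tap(x,y):
    bot.movel([x,y,200],max_speed=150)
    bot.movel([450,250,350],max_speed=200)
    s=bot.get_state();print(s['t'],s['contact_force'])
    cv2.imwrite('pics/s5.png',cv2.resize(imaging.capture('scene')[110:260,220:420],None,fx=4,fy=4))
    cv2.imwrite('pics/w5.png',imaging.capture('wrist'))
E
```

```text
stop True 16.975 [591.99 260.5   52.04] F0 -0.56 [-0.37 -0.1   5.51]
19.3 [ 0.39517287 -0.46070479  0.03694829]
```

View pics/w5.png

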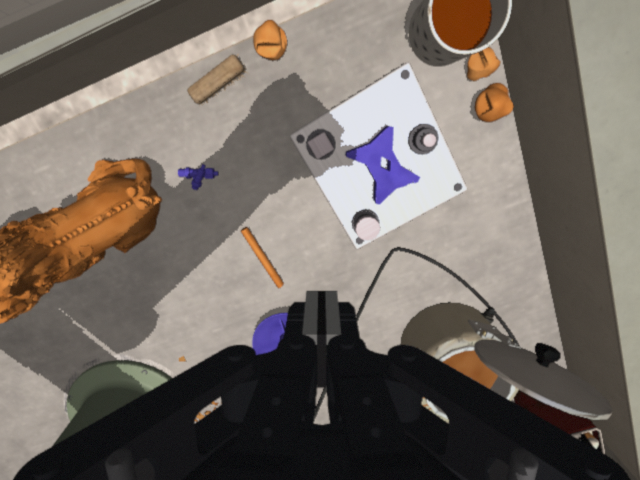

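View pics/s5.png

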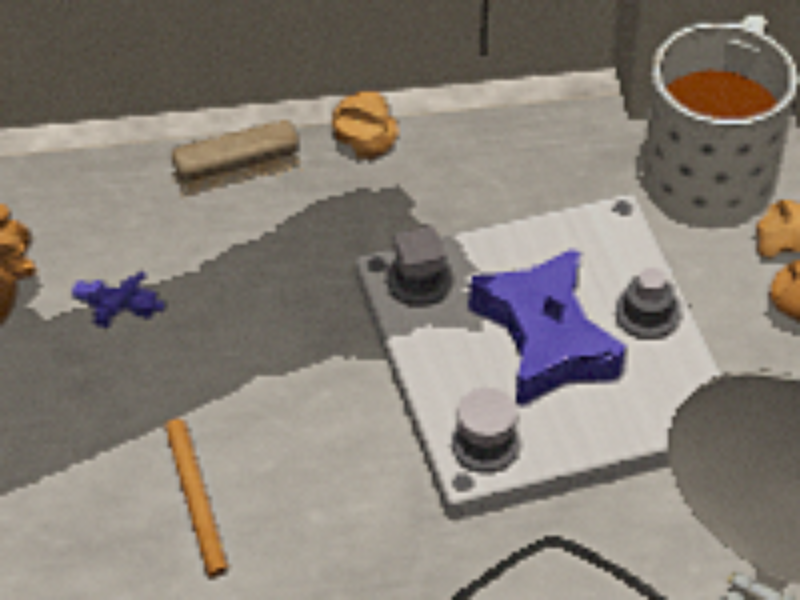

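All three heads are down: wide (487,420), square (420,255) and slim (650,285) in the scene crop. The wax block is unmoved at (550,325).

```bash
python3 - <<'E'
from h import *
print(bot.sign_off(), bot.get_state()['t'])
E
```

```text
the job is handed in; nothing more can be done
the job is handed in; nothing more can be done
```

I tapped the three pins home with the closed fingertip, in the order wide, square, slim, and handed the job in at about 19 s.

- **Pins:** each tap stopped firmly with the fingertip at 52.03, 52.06 and 52.04 mm, against 52 mm for home. The force I read after each stop was about 4–6 N; I set the stop at a 9 N change and did not record the peak.
- **Last pictures:** all three heads sit on their collars. The wax block and the bystanders in view (the rod and one fitting) look unmoved, judged by eye. The other fitting, in front of the pot, was out of view, but the arm did not come near it.
- **Robot at the end:** the hand was clear above the bench with no contact force.
- **Checks that disagreed:** the two fixed cameras differed by about 2 mm on the pin positions. The wrist camera suggested moving the aim about 2 mm, which I did before each tap. No check failed.

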